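# Seat the end plug of a core at the lever press

## Robot

A 6-joint arm with a two-finger parallel gripper is mounted at the origin on a cart in front of the work surface, level with it; the furniture and walls round the work are solid. World frame = base frame: x ahead of the robot, y to its left, z up, the work surface at z = 0. Lengths are in m, angles in rad, forces in N, time in s.
With the tool pointing down it reaches from about 0.275 to 0.725 m from the base axis. Payload 15.9 kg.
Tool frame: the origin (TCP) lies at the very end of the fingers, on their centre line; the grasp point (between the pads) lies 19 mm behind it (env.tcp_to_grasp is the distance from the TCP to the grasp point, in m); z points along the fingers, y is the line along which they close (so a half turn about z gives the same grasp; the last joint's range is limited). The gripper opens to 85 mm and grips with 20 to 120 N. Pads are 22 mm wide; open, the fingers measure 114 mm over their backs; the gripper's body (76 mm by 85 mm) begins 54 mm behind the grasp point. The pads swing forward as they close: fully open they stand 13 mm farther back than shut.
Start: joints at [1.147, 0.213, -0.034, 1.323, 0, 1.571], TCP at [0.206, 0.456, 0.231] pointing down, gripper open.
Joint ranges: [-2.98, 2.98], [-0.74, 1.72], [-1.14, 1.35], [-2.1, 2.04], [-1.57, 1.44], [-3.14, 3.14]. Speed limits (rad/s): [1.89, 1.89, 2.39, 2.57, 3.14, 3.14].

## Interface

Orientations are given as [roll, pitch, yaw] about the fixed x, y, z axes, in that order (R = Rz(yaw) Ry(pitch) Rx(roll)).
In Python, from station import env, solver, vision gives the robot as it stands. Calls block until the motion is done:
- env.move_pose(position, orientation): joint-space move of the TCP to a pose.
- env.servo_line(position, speed=0.15, rotation=None, f_stop=None): straight line of the TCP; rotation=None keeps the orientation; speed is the mean speed in m/s. With f_stop (N) it stops when the force on the tool has changed by that much, and returns True; else False.
- env.move_joints(angles): joint-space move.
- env.open_jaws() and env.clamp(newtons=None): open the fingers fully, or close them until they stop; newtons is the grip in N (None keeps the last).
- env.wait(seconds).
- solver.ik(position, orientation): joint angles nearest the present ones, or None.
- env.read_state(): the state.
- vision.read_camera(name): name is "scene" or "top"; returns a dict with "frame" (384x512x3 uint8, red, green, blue), "depth" (384x512 float32, m along the optical axis (not along the pixel's ray), 0 where there is no reading), "fx", "fy", "cx", "cy" (pixels), "T" (4x4, takes a point from camera to world coordinates). Camera axes: x right, y up, looking along -z (the intrinsics and any distortion apply to the point x, -y, -z); pixel columns grow to the right and rows downward; lengths in m; the calibration is good to about 2 mm. A picture is of the moment at which its call begins.
A pose or a line that the arm cannot do raises env.PlanningError and nothing moves.
- env.hand_in(): hands the job in; it is judged then, once.
The state is a dict: "time": time; "q": joint angles; "joint_vel": joint speeds; "joint_efforts": joint torques, N m; "tool_pos": TCP position; "orientation": TCP orientation; "ft_force": force on the tool from outside, world axes, zero at the start; "torque": the same for the moment, N m; "finger_gap": finger opening in m; "grasp_force": force on a finger pad.
Only numpy, scipy, OpenCV 4.12 (cv2) and the standard library are available. Lean on these libraries where they do the work, as an engineer would, in place of code of your own. Each camera call takes 0.05 s, during which the arm holds its last target. There are 200 camera calls.

## Task

The end plug of the kraft core is only started in its mouth. With the fingertips, without lifting or tipping it, push the core along the worktop into the V-stop of the lever press until it rests against both faces of the V, under the ram. Then press the lever down at its black palm pad until the ram has driven the plug fully home, let the lever come back up, and leave the core standing in the V and the other things where they are.

Things in the scene. Friction and masses are not known exactly. Their poses are not given: they have to be found in the camera images.
- core: the job: brown kraft paper core, a tube standing upright on the worktop, 86 mm outside diameter, 55 mm tall, about 0.2 kg with its plug; origin at the centre of its underside, z up. It is the only core with a grey plastic plug in its top. The splicing jig left of it reaches 150 mm up with its raised bar: swing over it
- plug (a joint): how far the plug still stands proud (m): the gap between the underside of the plug's flange and the rim of the core; 0 = fully home, 0.008 to 0.014 at the start. The plug is a tight push fit that needs about 24 N along the axis and stays where it is left
- plug_top (a point): centre of the plug's flat top; the flange is 81 mm in diameter and 5 mm thick, so that the top is 60 mm above the worktop when the plug is home
- press: grey bench lever press bolted down; origin on the worktop, on the ram's axis. x points into the V-stop: two steel bars 24 mm high at 90 degrees, on the +x side, open to -x with bare worktop in front, reaching 57 mm either side. Column on the -y side, 44 mm square, centre 105 mm off, its foot from 68 mm outward; the lever runs from its pivot on the column (162 mm high) across to the +y side
- vee_seat (a point): the point on the worktop where the centre of the core's underside stands when the core rests against both faces of the V; axes as the press
- ram: vertical ram, nose 28 mm in diameter; origin at the centre of the nose's underside, 85 mm above the worktop at rest; goes down 105 mm per rad of lever. Its guide (34 mm in diameter, underside 96 mm high) and overhang (30 mm wide) are fixed above the V, with the lever above them at 150 to 215 mm: a gripper that pushes the core in must lean back from the press to clear them
- lever (a joint): angle of the press lever (rad), 0 = up at rest (the lever then slopes up 0.14 rad towards its pad), grows as it is pressed down to at most 0.29; with a core in place the plug is home at about 0.24. A spring brings it back up when it is let go
- palm_pad (a point): centre of the top of the black round palm pad (45 mm in diameter) at the free end of the lever, 215 mm above the worktop at rest and 200 mm out from the lever's pivot; pressing down takes about 3 N before the ram meets the plug and 15 to 18 N while it drives the plug. It sinks 48 mm, almost straight down, until the plug is home
- label_roll: bystander: white roll of labels, 60 mm in diameter, 34 mm tall; origin at the centre of its underside
- spare_plug: bystander: orange core plug, 68 mm in diameter, 28 mm tall; origin at the centre of its underside
- grey_core: bystander: short grey core, 67 mm in diameter, 36 mm tall; origin at the centre of its underside
- brass_weight: bystander: brass weight with a knob, 45 mm in diameter, 53 mm tall; origin at the centre of its underside

How it is judged:
By the outcome, as a careful person would: the job done as asked, in the order asked, and still so for the second after the job is handed in, with the robot touching nothing.
It also fails if it takes over 58 s, if anything falls off the work surface, if the arm or the gripper's body presses on something with over 40 N, if the wrist force passes 120 N, or if a joint passes its speed limit or range.

## Working session

There is one attempt and no reset: what is moved stays moved. The work goes in short steps, each a Python script; the robot and the scene stay as the last script left them, time stands still between calls to the robot, and variables do not carry over. Pictures are saved under pics/ and viewed, at most 10 in all, crops included, and the job is handed in when it is done.

```bash
ls; mkdir -p pics; python3 - <<'E'
from station import env, solver, vision
import cv2,numpy as np,pickle
d={}
for n in("scene","top"):
    c=vision.read_camera(n);d[n]=c
    cv2.imwrite(f"pics/{n}0.png",cv2.resize(c["frame"][:,:,::-1],(800,600)))
    print(n,{k:c[k] for k in c if k not in("frame","depth")},(c["depth"]>0).mean())
pickle.dump(d,open("d0.pkl","wb"))
s=env.read_state();print(s["time"],s["tool_pos"],s["orientation"])
E
```

```text
pics
scene {'fx': 471.0550243303965, 'fy': 471.0550243303965, 'cx': 263.79707553515794, 'cy': 194.63251299972725, 'T': array([[ 0.78641796,  0.31281192, -0.53263073, -0.15028138],
       [-0.6172816 ,  0.36645791, -0.6961839 , -1.09799247],
       [-0.02258788,  0.87627467,  0.48128212,  0.8393454 ],
       [ 0.        ,  0.        ,  0.        ,  1.        ]])} 0.9417724609375
top {'fx': 386.6616626355608, 'fy': 386.6616626355608, 'cx': 255.53801567978203, 'cy': 190.5639707163187, 'T': array([[ 0.01181574,  0.98077492, -0.19478435,  0.39809686],
       [-0.9999198 ,  0.01247715,  0.00216897, -0.11790897],
       [ 0.00455763,  0.1947431 ,  0.98084369,  1.03756093],
       [ 0.        ,  0.        ,  0.        ,  1.        ]])} 0.996063232421875
0.1 [0.20551607 0.45551137 0.23088983] [-3.14065253e+00 -8.29860214e-06  2.71776981e+00]
```

View pics/scene0.png

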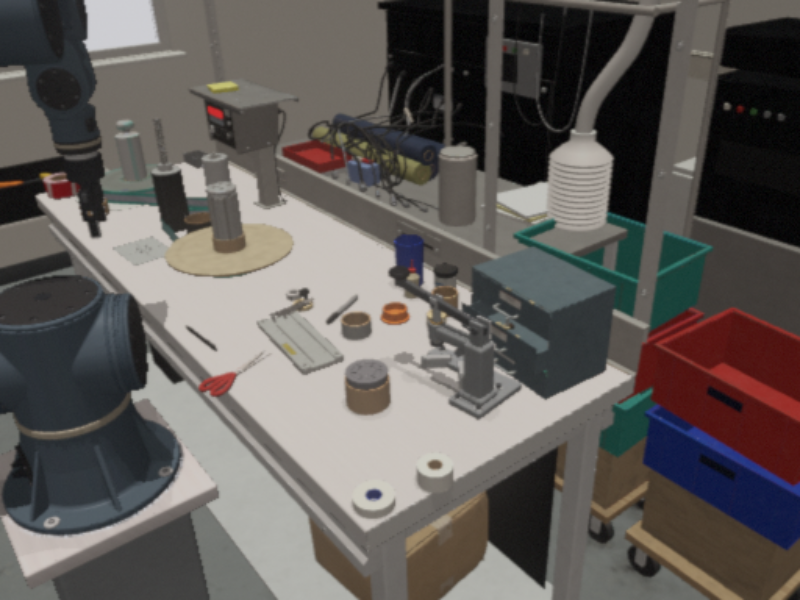

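View pics/top0.png

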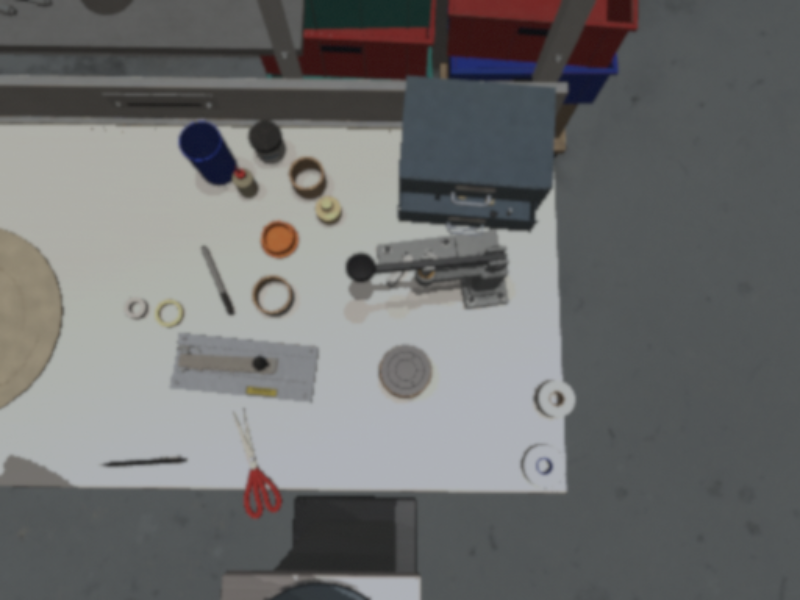

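The top view shows the core at about (405,371), the press column at (487,275), the palm pad at (360,267) and the jig at (245,367). In the scene view the core is at (367,385) and the press at (470,370). Next I'll crop and measure these.

```bash
cat > h.py <<'E'
import numpy as np,cv2
def pts(c):
    v,u=np.mgrid[0:384,0:512]; z=c["depth"]
    p=np.stack([(u-c["cx"])/c["fx"]*z,-(v-c["cy"])/c["fy"]*z,-z],-1)
    return p@c["T"][:3,:3].T+c["T"][:3,3]
def ray(c,u,v,h):
    d=c["T"][:3,:3]@np.array([(u-c["cx"])/c["fx"],-(v-c["cy"])/c["fy"],-1]); o=c["T"][:3,3]
    return o+d*(h-o[2])/d[2]
def ellipse(c,m):
    cs,_=cv2.findContours(m.astype(np.uint8),cv2.RETR_EXTERNAL,cv2.CHAIN_APPROX_NONE)
    return cv2.fitEllipse(cv2.convexHull(max(cs,key=cv2.contourArea)))
def circ(P): # least squares circle
    A=np.c_[2*P[:,0],2*P[:,1],np.ones(len(P))]
    s=np.linalg.lstsq(A,(P[:,:2]**2).sum(1),rcond=None)[0]
    return s[0],s[1],np.sqrt(s[2]+s[0]**2+s[1]**2)
def comps(M,P,minn=30):
    n,l,st,ce=cv2.connectedComponentsWithStats(M.astype(np.uint8))
    return [(l==i) for i in range(1,n) if st[i,4]>=minn]
E
python3 - <<'E'
import pickle
from h import *
d=pickle.load(open("d0.pkl","rb"))
t,s=d["top"],d["scene"]
a=cv2.resize(t["frame"][130:280,200:380,::-1],None,fx=4.4,fy=4,interpolation=cv2.INTER_CUBIC);cv2.imwrite("pics/ct.png",cv2.resize(t["frame"][140:270,210:350,::-1],(646,600),interpolation=cv2.INTER_CUBIC))
cv2.imwrite("pics/cs.png",cv2.resize(s["frame"][150:280,195:345,::-1],(692,600),interpolation=cv2.INTER_CUBIC))
P=pts(t)
h=P[:,:,2]
roi=np.zeros(h.shape,bool);roi[140:270,100:350]=1
for lo,hi,nm in((.05,.09,"core"),(.19,.24,"pad"),(.015,.034,"low"),(.1,.19,"mid")):
    for m in comps(roi&(h>lo)&(h<hi),P,25):
        v,u=np.where(m);q=P[m]
        print(nm,m.sum(),"px",u.mean().round(1),v.mean().round(1),"mean",q.mean(0).round(4),"min",q.min(0).round(3),"max",q.max(0).round(3))
E
```

```text
core 300 px 298.1 144.2 mean [ 0.7121 -0.2288  0.0793] min [ 0.695 -0.337  0.063] max [ 0.723 -0.117  0.09 ]
core 64 px 310.3 181.8 mean [ 0.6151 -0.2602  0.0691] min [ 0.611 -0.286  0.051] max [ 0.626 -0.243  0.09 ]
core 887 px 259.1 237.1 mean [ 0.4723 -0.1304  0.0699] min [ 0.431 -0.173  0.05 ] max [ 0.514 -0.089  0.076]
core 197 px 133.5 231.6 mean [0.482  0.1833 0.0702] min [0.468 0.149 0.05 ] max [0.495 0.216 0.09 ]
pad 414 px 236.2 170.6 mean [ 0.6072 -0.0768  0.2081] min [ 0.585 -0.147  0.19 ] max [ 0.626 -0.043  0.219]
low 163 px 177.4 151.2 mean [0.706  0.094  0.0247] min [0.677 0.066 0.015] max [0.735 0.122 0.031]
low 31 px 296.7 146.2 mean [ 0.7261 -0.2318  0.0194] min [ 0.724 -0.258  0.015] max [ 0.73  -0.208  0.023]
low 59 px 285.0 157.5 mean [ 0.694  -0.1997  0.0172] min [ 0.676 -0.214  0.015] max [ 0.713 -0.186  0.023]
low 25 px 302.2 153.5 mean [ 0.7063 -0.247   0.016 ] min [ 0.694 -0.26   0.015] max [ 0.714 -0.233  0.018]
low 27 px 248.0 159.3 mean [ 0.6871 -0.0985  0.0187] min [ 0.678 -0.107  0.015] max [ 0.697 -0.09   0.024]
low 49 px 260.1 162.9 mean [ 0.6769 -0.
[... 506 characters left out ...]
5.7 mean [0.5829 0.0781 0.0236] min [0.568 0.063 0.015] max [0.615 0.11  0.033]
low 532 px 156.5 221.0 mean [0.5153 0.1407 0.0179] min [0.473 0.017 0.015] max [0.536 0.256 0.034]
low 519 px 154.6 248.8 mean [0.4425 0.1415 0.017 ] min [0.423 0.025 0.015] max [0.464 0.261 0.024]
low 64 px 346.2 255.3 mean [ 0.4313 -0.3559  0.028 ] min [ 0.407 -0.365  0.015] max [ 0.458 -0.349  0.034]
mid 146 px 321.2 141.1 mean [ 0.7106 -0.2829  0.111 ] min [ 0.707 -0.338  0.1  ] max [ 0.718 -0.203  0.127]
mid 1062 px 294.9 170.8 mean [ 0.6221 -0.2123  0.1539] min [ 0.603 -0.286  0.101] max [ 0.663 -0.086  0.19 ]
mid 290 px 163.3 233.0 mean [0.4742 0.0946 0.1317] min [0.46  0.061 0.1  ] max [0.489 0.137 0.162]
```

View pics/ct.png

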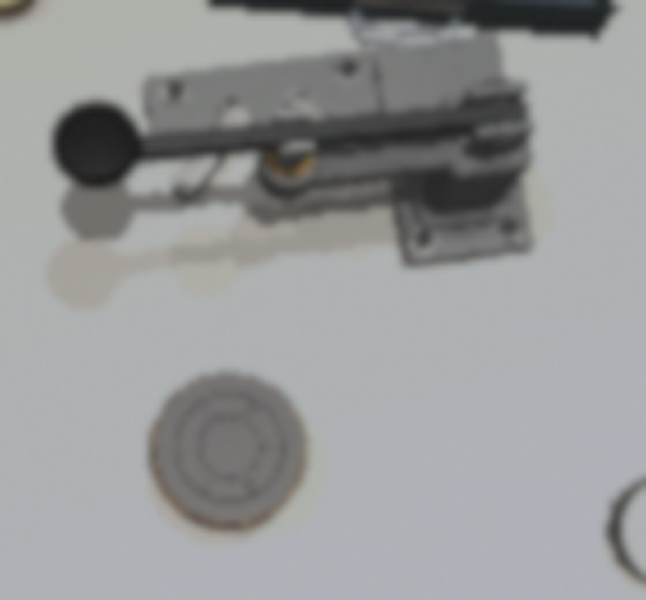

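View pics/cs.png

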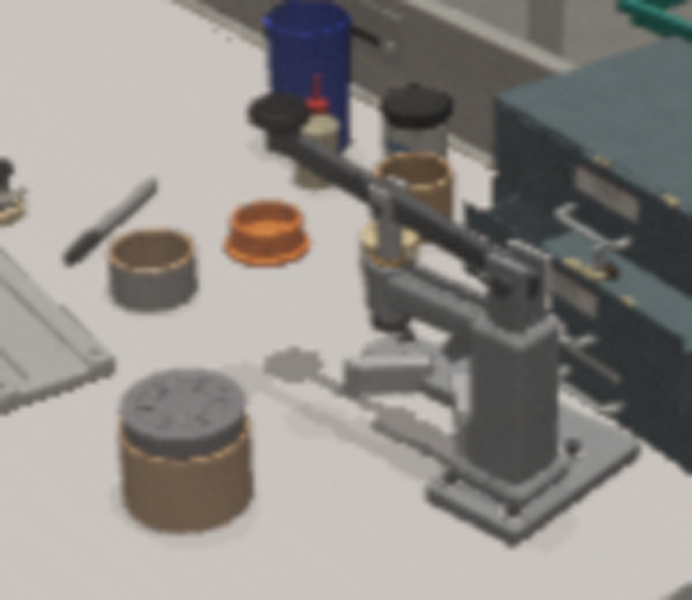

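The crops show the pad at (97,143), the ram guide at (290,170), and the foot's front edge running from (412,265) to (530,248), so the press yaw is about +8°. The core rim and plug are clear in both views. Next I'll fit the press axes from the depth.

```bash
python3 - <<'E'
import pickle
from h import *
d=pickle.load(open("d0.pkl","rb"))
for n in("top","scene"):
    c=d[n];P=pts(c);h=P[:,:,2];x,y=P[:,:,0],P[:,:,1];f=c["frame"].astype(int);br=f.sum(2)
    print("==",n)
    # core
    m=(np.hypot(x-.472,y+.13)<.06)&(h>.063)&(h<.09);q=P[m];print("plug",m.sum(),np.median(q,0).round(4),q.mean(0).round(4),np.percentile(q[:,2],[5,50,95]).round(4))
    e=ellipse(c,m);print(" ray",ray(c,*e[0],np.median(q[:,2])).round(4))
    # pad
    m=(h>.195)&(h<.225)&(br<150)&(y>-.075)&(y<-.02)&(x>.57)&(x<.65);q=P[m];print("pad",m.sum(),q.mean(0).round(4),np.median(q[:,2]),q.min(0).round(3),q.max(0).round(3))
    e=ellipse(c,m);print(" ray",e[0],e[1],ray(c,*e[0],.215).round(4))
    # lever
    m=(h>.155)&(h<.225)&(y>-.24)&(y<-.085)&(x>.57)&(x<.68);q=P[m];
    k=np.polyfit(q[:,1],q[:,0],1);r=q[:,0]-np.polyval(k,q[:,1]);g=abs(r)<.01;k=np.polyfit(q[g,1],q[g,0],1);print("lever",m.sum(),k,"yaw",-np.arctan(k[0])*57.3, "slope",np.polyfit(q[g,1],q[g,2],1))
    # foot edge
    m=(h>.004)&(h<.022)&(y<-.2)&(y>-.32)&(x>.56)&(x<.68);q=P[m];
    if m.sum()>20:print("foot",m.sum(),cv2.minAreaRect((q[:,:2]*1000).astype(np.float32)),np.median(q[:,2]))
    # column
    for a,b in((.04,.14),):
        m=(h>a)&(h<b)&(y<-.2)&(y>-.32)&(x>.56)&(x<.66);q=P[m];print("col",m.sum(),q.min(0).round(3),q.max(0).round(3))
c=d["top"];P=pts(c)
print((P[150:202:3,244:320:4,2]*1000).astype(int)); print((P[150:202:3,280,0]*1000).astype(int),(P[160,244:320:4,1]*1000).astype(int))
E
```

```text
== top
plug 818 [ 0.4742 -0.1302  0.0713] [ 0.4736 -0.1306  0.0712] [0.0682 0.0713 0.0739]
 ray [ 0.4735 -0.1306  0.0713]
pad 184 [ 0.6042 -0.0622  0.2144] 0.21433675322349122 [ 0.587 -0.074  0.209] [ 0.623 -0.048  0.219]
 ray (230.3079833984375, 171.2429656982422) (15.645683288574219, 16.46613311767578) [ 0.6039 -0.064   0.215 ]
lever 451 [-0.14696932  0.59516895] yaw 8.361482330724556 slope [0.14533658 0.20778797]
foot 314 ((621.3988037109375, -259.6672668457031), (116.69428253173828, 115.89398193359375), 88.50048065185547) 0.014135184627348085
col 396 [ 0.611 -0.286  0.041] [ 0.653 -0.2    0.14 ]
== scene
plug 378 [ 0.4723 -0.1362  0.0717] [ 0.4725 -0.1353  0.0714] [0.0673 0.0717 0.0744]
 ray [ 0.472  -0.1358  0.0717]
pad 6 [ 0.6099 -0.071   0.2141] 0.21485592198712195 [ 0.591 -0.074  0.21 ] [ 0.618 -0.063  0.215]Traceback (most recent call last):
  File "<stdin>", line 12, in <module>
  File "h.py", line 11, in ellipse
    return cv2.fitEllipse(cv2.convexHull(max(cs,key=cv2.contourArea)))
           ~~~~~~~~~~~~~~^^^^^^^^^^^^^^^^^^^^^^^^^^^^^^^^^^^^^^^^^^^^^
cv2.error: OpenCV(4.12.0) /io/opencv/modules/imgproc/src/shapedescr.cpp:361: error: (-201:Incorrect size of input array) There should be at least 5 points to fit the ellipse in function 'fitEllipseNoDirect'
```

```bash
python3 - <<'E'
import pickle
from h import *
d=pickle.load(open("d0.pkl","rb"))
for n in("top","scene"):
    c=d[n];P=pts(c);h=P[:,:,2];x,y=P[:,:,0],P[:,:,1];f=c["frame"].astype(int);br=f.sum(2)
    print("==",n)
    roi=np.zeros(h.shape,bool)
    if n=="top": roi[155:190,215:245]=1
    else: roi[165:190,245:266]=1
    m=roi&(br<130)
    if n=="scene": print(br[165:190:2,245:272:2])
    m=max(comps(m,P,5),key=np.sum);q=P[m];print("pad",m.sum(),np.median(q,0).round(4),q.min(0).round(3),q.max(0).round(3));e=ellipse(c,m);print(e,ray(c,*e[0],.215).round(4))
    m=(h>.155)&(h<.225)&(y>-.26)&(y<-.1)&(x>.57)&(x<.68);q=P[m]
    k=np.polyfit(q[:,1],q[:,0],1);g=abs(q[:,0]-np.polyval(k,q[:,1]))<.012;k=np.polyfit(q[g,1],q[g,0],1);print("lever",m.sum(),k,"yaw",-np.arctan(k[0])*57.3,"x at y=-.1",np.polyval(k,-.1))
    m=(h>.08)&(h<.105)&(y>-.2)&(y<-.1)&(x>.57)&(x<.68);print("ram",m.sum(),P[m].mean(0) if m.any() else 0)
    m=(h>.03)&(h<.145)&(y<-.19)&(y>-.32)&(x>.56)&(x<.66);q=P[m];print("col",m.sum(),cv2.minAreaRect((q[:,:2]*1000).astype(np.float32)))
    m=(h>.02)&(h<.03)&(y>-.23)&(y<-.07)&(x>.6)&(x<.7);q=P[m];print("V",m.sum(),(q[::6,:2]*1000).astype(int).tolist())
c=d["top"];P=pts(c)
print((P[150:202:3,244:320:4,2]*1000).astype(int)); print((P[150:202:3,280,0]*1000).astype(int),(P[160,244:320:4,1]*1000).astype(int))
E
```

```text
== top
pad 197 [ 0.6045 -0.0652  0.2142] [ 0.587 -0.085  0.207] [ 0.621 -0.048  0.219]
((231.06480407714844, 171.2150115966797), (15.385191917419434, 17.577974319458008), 108.72068786621094) [ 0.604  -0.0656  0.215 ]
lever 512 [-0.15124061  0.59454874] yaw 8.600904280250912 x at y=-.1 0.6096728002211286
ram 4 [ 0.60662674 -0.15692731  0.09911052]
col 453 ((631.8545532226562, -237.9100799560547), (42.39911651611328, 95.92798614501953), 1.3920016288757324)
V 103 [[699, -199], [687, -93], [681, -169], [679, -169], [676, -177], [673, -139], [669, -131], [670, -180], [667, -134], [645, -110], [642, -104], [641, -120], [638, -115], [635, -112], [633, -110], [631, -104], [628, -104], [623, -104]]
== scene
[[586 586 584 577 344 170 169 165 168 173 163 155 144 226]
 [585 584 585 579 354 167 169 171 167 180 164 157 151 248]
 [584 584 586 574 390 158 169 165 171 189 170 162 163 399]
 [583 583 493 294 164 150 149 156 207 214 219 163 157 483]
 [584 575 265 154 153 159 152 152 159 211 195 169 167 521]
 [585 574 264 150 167 176 163 140 169 384 397 267 172 520]
 [585 584 493 256 149 143 141 144 383 454 434 400 188 523]
 [583 588 579 516 213 152 159 176 307 339 308 260 172 509]
 [585 582 541 522 232 171 165 175 237 271 268 250 195 487]
 [587 586 576 533 460 364 223 170 170 188 256 268 390 547]
 [585 585 585 577 574 553 488 289 168 162 171 203 274 391]
 [582 585 584 584 585 583 569 341 271 195 166 161 176 229]
 [586 584 585 586 586 587 548 351 289 287 242 198 159 154]]Traceback (most recent call last):
  File "<stdin>", line 12, in <module>
ValueError: max() iterable argument is empty
```

Estimates so far:
- **Core:** centre at (0.4735, -0.1306).
- **Palm pad:** (0.6045, -0.0655).
- **Press:** yaw about 0.147, with the ram and seat at about (0.618, -0.1575). The V-bar points agree with this.

I'll push with the fingers closed and leaned back, in steps, with a look after each one.

```bash
cat >> h.py <<'E'
SEAT=np.array([.618,-.1575])
LEAN=.52; Z=.016; OFF=.043+.0095   # TCP to core centre when touching
def plug(c,guess,r=.06):
    P=pts(c);h=P[:,:,2]
    m=(np.hypot(P[:,:,0]-guess[0],P[:,:,1]-guess[1])<r)&(h>.063)&(h<.08)
    m=max(comps(m,P,10),key=np.sum)
    e=ellipse(c,m);return ray(c,*e[0],.0713)[:2],m.sum(),np.array(e[1])
E
python3 - <<'E'
from station import env,solver,vision
from h import *
C=np.array([.4735,-.1306]);u=(SEAT-C)/np.linalg.norm(SEAT-C);yaw=np.arctan2(u[1],u[0])
ori=[np.pi,-LEAN,yaw]
env.clamp(20)
p=C-u*(OFF+.025)
env.move_pose([*p,.25],ori);print(env.read_state()["time"])
env.servo_line([*p,Z],speed=.15)
q=C-u*(OFF-.06)
f0=env.read_state()["ft_force"]
print(env.servo_line([*q,Z],speed=.05,f_stop=15))
f1=env.read_state()["ft_force"]
env.servo_line([*(q-u*.015),Z],speed=.1)
c=vision.read_camera("top");cv2.imwrite("pics/t1.png",cv2.resize(c["frame"][110:290,180:390,::-1],(700,600)))
print(env.read_state()["time"],q,f0,f1,"core",plug(c,C+u*.06),"expected",C+u*.06)
E
```

```text
3.0167Traceback (most recent call last):
  File "<stdin>", line 8, in <module>
station.PlanningError: the arm cannot follow that straight line within its joint ranges
```

```bash
python3 - <<'E'
from station import env,solver,vision
from h import *
C=np.array([.4735,-.1306]);u=(SEAT-C)/np.linalg.norm(SEAT-C);yaw=np.arctan2(u[1],u[0])
print(env.read_state()["q"])
for lean in(.52,.4,.3,.2):
  for nm,o in(("a",[np.pi,-lean,yaw]),("b",[np.pi,lean,yaw+np.pi])):
    r=[]
    for s in(-.025,0,.04,.08,.12,.145):
        p=C-u*(OFF-s)
        for z in(.016,.1):
            k=solver.ik([*p,z],o);r.append(None if k is None else np.round(k,2).tolist())
    print(lean,nm,["x" if k is None else "ok" for k in r],r[0],r[-2])
E
```

```text
[-0.34507188 -0.43962637 -0.701473    0.7948354   0.0803684   3.00006393]
0.52 a ['x', 'ok', 'x', 'ok', 'ok', 'ok', 'ok', 'ok', 'ok', 'ok', 'ok', 'ok'] None [-0.28, 0.22, -0.83, 0.01, 0.05, 3.06]
0.52 b ['x', 'ok', 'x', 'ok', 'ok', 'ok', 'ok', 'ok', 'ok', 'ok', 'ok', 'ok'] None [-0.28, 0.22, -0.83, 0.01, 0.05, -0.08]
0.4 a ['ok', 'ok', 'ok', 'ok', 'ok', 'ok', 'ok', 'ok', 'ok', 'ok', 'ok', 'ok'] [-0.33, -0.07, -1.06, 0.18, 0.06, 3.01] [-0.27, 0.25, -0.69, 0.23, 0.04, 3.06]
0.4 b ['ok', 'ok', 'ok', 'ok', 'ok', 'ok', 'ok', 'ok', 'ok', 'ok', 'ok', 'ok'] [-0.33, -0.07, -1.06, 0.18, 0.06, -0.13] [-0.27, 0.25, -0.69, 0.23, 0.04, -0.08]
0.3 a ['ok', 'ok', 'ok', 'ok', 'ok', 'ok', 'ok', 'ok', 'ok', 'ok', 'ok', 'ok'] [-0.31, -0.01, -0.95, 0.33, 0.04, 3.02] [-0.27, 0.3, -0.57, 0.41, 0.03, 3.06]
0.3 b ['ok', 'ok', 'ok', 'ok', 'ok', 'ok', 'ok', 'ok', 'ok', 'ok', 'ok', 'ok'] [-0.31, -0.01, -0.95, 0.33, 0.04, -0.12] [-0.27, 0.3, -0.57, 0.41, 0.03, -0.08]
0.2 a ['ok', 'ok', 'ok', 'ok', 'ok', 'ok', 'ok', 'ok', 'ok', 'ok', 'ok', 'ok'] [-0.3, 0.06, -0.84, 0.47, 0.02, 3.02] [-0.26, 0.36, -0.44, 0.57, 0.02, 3.06]
0.2 b ['ok', 'ok', 'ok', 'ok', 'ok', 'ok', 'ok', 'ok', 'ok', 'ok', 'ok', 'ok'] [-0.3, 0.06, -0.84, 0.47, 0.02, -0.12] [-0.26, 0.36, -0.44, 0.57, 0.02, -0.08]
```

```bash
sed -i 's/LEAN=.52/LEAN=.4/' h.py; python3 - <<'E'
from station import env,solver,vision
from h import *
C=np.array([.4735,-.1306]);u=(SEAT-C)/np.linalg.norm(SEAT-C);yaw=np.arctan2(u[1],u[0])
ori=[np.pi,LEAN,yaw+np.pi]
p=C-u*(OFF+.022)
env.move_pose([*p,.2],ori);print(env.read_state()["time"])
env.servo_line([*p,Z],speed=.15)
q=C-u*(OFF-.06)
f0=env.read_state()["ft_force"]
print(env.servo_line([*q,Z],speed=.05,f_stop=15))
f1=env.read_state()["ft_force"]
env.servo_line([*(q-u*.015),Z],speed=.1)
c=vision.read_camera("top");cv2.imwrite("pics/t1.png",cv2.resize(c["frame"][110:290,180:390,::-1],(700,600)))
print(env.read_state()["time"],q,f0,f1,"core",plug(c,C+u*.06),"expected",C+u*.06)
E
```

```text
5.6583
False
9.175 [ 0.48087333 -0.13197261] [-0.07091496 -0.12271413 -0.13558325] [-0.3588398   0.68328464 -0.12624248] core (array([ 0.53117256, -0.14133749]), np.int64(798), array([31.5664196 , 31.76234055])) expected [ 0.53248661 -0.1415809 ]
```

View pics/t1.png

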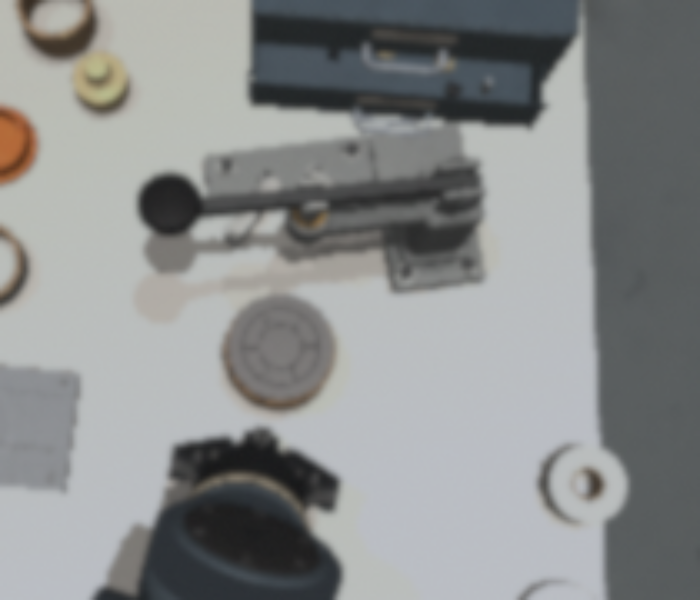

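The core is at (280,350) in the crop and still on its line. The gripper is behind it at (260,460) and everything is clear. I'll push on to a little short of the V.

```bash
sed -i 's/OFF=.043+.0095/OFF=.0512/' h.py; python3 - <<'E'
from station import env,solver,vision
from h import *
C=np.array([.5312,-.1413]);u=(SEAT-C)/np.linalg.norm(SEAT-C);yaw=np.arctan2(u[1],u[0]);D=np.linalg.norm(SEAT-C)
ori=[np.pi,LEAN,yaw+np.pi]
env.servo_line([*(C-u*(OFF+.008)),Z],speed=.1,rotation=ori)
q=SEAT-u*(OFF+.022)
print(env.servo_line([*q,Z],speed=.05,f_stop=12),env.read_state()["ft_force"])
env.servo_line([*(q-u*.012),Z],speed=.1)
c=vision.read_camera("top");cv2.imwrite("pics/t2.png",cv2.resize(c["frame"][110:290,180:390,::-1],(700,600)))
print(env.read_state()["time"],"core",plug(c,SEAT-u*.022),"expected",SEAT-u*.022)
E
```

```text
False [-0.73861304  0.28511613 -1.29531967]
11.375 core (array([ 0.59591375, -0.15349151]), np.int64(651), array([30.33700371, 31.44932175])) expected [ 0.59637343 -0.15346371]
```

View pics/t2.png

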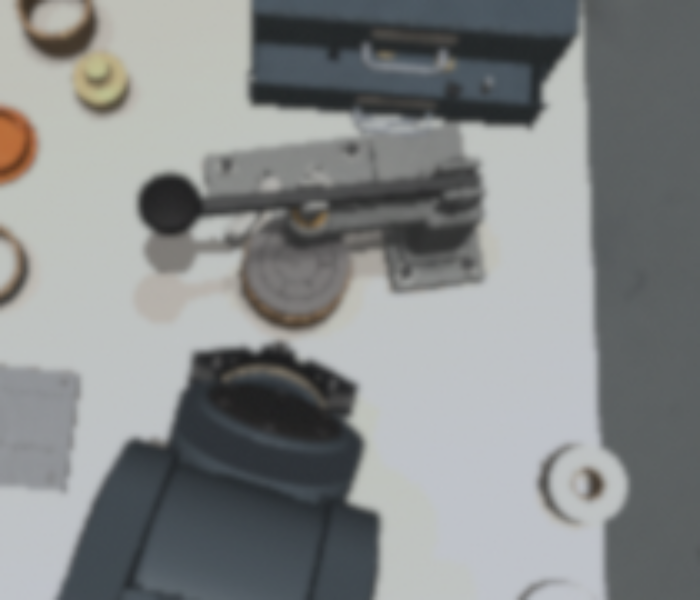

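The core is at (295,270) in the crop, just in front of the V and on line. Now the final push against a force stop, then a second push along the press axis.

```bash
python3 - <<'E'
from station import env,solver,vision
from h import *
def push(C,u,over):
    yaw=np.arctan2(u[1],u[0]);ori=[np.pi,LEAN,yaw+np.pi]
    env.servo_line([*(C-u*(OFF+.008)),Z],speed=.1,rotation=ori)
    r=env.servo_line([*(C+u*(over-OFF)),Z],speed=.025,f_stop=8)
    s=env.read_state();t=s["tool_pos"][:2]
    print(r,s["ft_force"],"centre from touch",t+u*OFF)
    env.servo_line([*(t-u*.02),Z],speed=.1)
    return t+u*OFF
C=np.array([.5959,-.1535]);u=(SEAT-C)/np.linalg.norm(SEAT-C)
S=push(C,u,.034)
px=np.array([np.cos(.147),np.sin(.147)])
S2=push(S,px,.012)
c=vision.read_camera("top");print(env.read_state()["time"],plug(c,S2,.06))
c2=vision.read_camera("scene")
cv2.imwrite("pics/s3.png",np.hstack([cv2.resize(c2["frame"][170:270,240:340,::-1],(400,400),interpolation=cv2.INTER_CUBIC),cv2.resize(c["frame"][140:240,210:310,::-1],(400,400),interpolation=cv2.INTER_CUBIC)]))
E
```

```text
True [-0.49147521  0.18915425  0.19659681] centre from touch [ 0.61817056 -0.15774211]
True [-1.67587857 -0.78184398  1.40998087] centre from touch [ 0.61833437 -0.15735373]
14.4917 (array([ 0.6104675 , -0.15725907]), np.int64(426), array([23.6695385 , 31.78934479]))
```

View pics/s3.png

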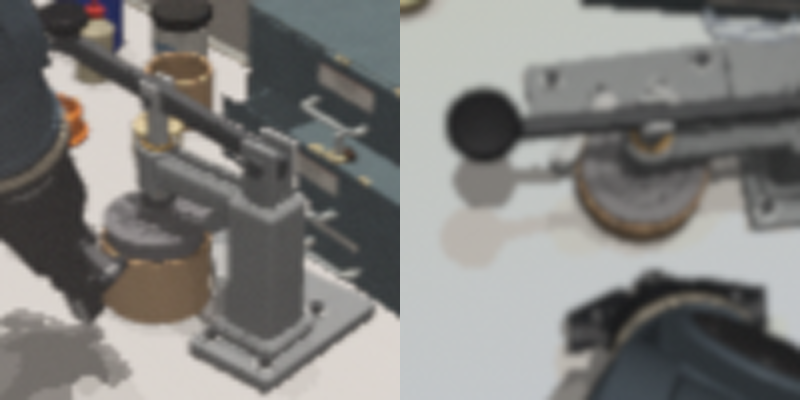

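Both pushes, from different directions, stopped at the same place, (0.6182, -0.1575). In the left half the core is in the V with the ram over the plug at about (155,190). Next is the lever.

```bash
python3 - <<'E'
from station import env,solver,vision
from h import *
s=env.read_state();t=s["tool_pos"];px=np.array([np.cos(.147),np.sin(.147)])
env.servo_line([*(t[:2]-px*.04),.04],speed=.15)
t=env.read_state()["tool_pos"]
env.servo_line([t[0]-.03,t[1],.28],speed=.25)
pad=[.6045,-.0655]
env.move_pose([*pad,.26],[np.pi,0,.147+np.pi])
env.servo_line([*pad,.225],speed=.1)
print(env.read_state()["time"],env.read_state()["ft_force"])
r=env.servo_line([*pad,.195],speed=.04,f_stop=12);print("a",r,env.read_state()["tool_pos"],env.read_state()["ft_force"])
r=env.servo_line([*pad,.156],speed=.025,f_stop=32);s=env.read_state();print("b",r,s["time"],s["tool_pos"],s["ft_force"])
c=vision.read_camera("scene")
cv2.imwrite("pics/s4.png",cv2.resize(c["frame"][150:280,195:345,::-1],(692,600),interpolation=cv2.INTER_CUBIC))
E
```

```text
17.4667 [ 0.191257   -0.27390711 -0.16288449]
a False [ 0.60439393 -0.06554408  0.19511922] [-1.2177855   1.74979022  3.23134593]
b True 19.5083 [ 0.60468633 -0.06387485  0.165977  ] [-7.00085803  2.30919427 19.33499807]
```

View pics/s4.png

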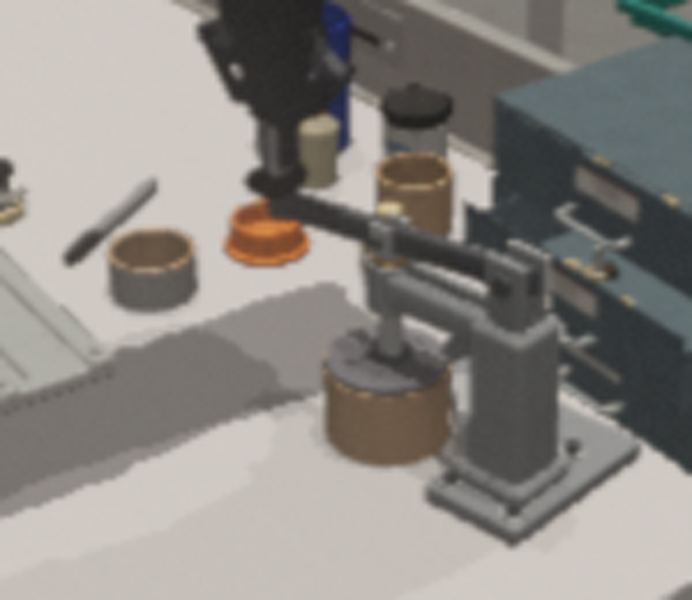

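The plug flange now sits flush on the core and the pad is 49 mm down. I'll give it one short confirming squeeze, then release the lever, back away and check.

```bash
python3 - <<'E'
from station import env,solver,vision
from h import *
t=env.read_state()["tool_pos"]
r=env.servo_line([t[0],t[1],t[2]-.006],speed=.01,f_stop=14);s=env.read_state();print(r,s["tool_pos"],s["ft_force"])
env.servo_line([t[0],t[1],.225],speed=.05)
env.servo_line([t[0]-.02,t[1],.30],speed=.2)
env.move_pose([.38,-.0,.30],[np.pi,0,.147+np.pi])
env.wait(.5)
c=vision.read_camera("top");c2=vision.read_camera("scene")
P=pts(c);h=P[:,:,2];m=(np.hypot(P[:,:,0]-.618,P[:,:,1]+.1575)<.04)&(h>.045)&(h<.075)&(P[:,:,0]<.6);print(env.read_state()["time"],"plug top",np.median(h[m]),m.sum())
q=np.hypot(P[:,:,0]-.6045,P[:,:,1]+.0655)<.015;print("pad h",np.median(h[q&(h>.1)]))
cv2.imwrite("pics/s5.png",np.hstack([cv2.resize(c2["frame"][150:280,195:325,::-1],(400,400),interpolation=cv2.INTER_CUBIC),cv2.resize(c["frame"][140:270,180:310,::-1],(400,400),interpolation=cv2.INTER_CUBIC)]))
E
```

```text
True [ 0.60463493 -0.06383834  0.16612621] [-5.66189583  1.34260012 15.87856101]
23.1833 plug top 0.05935131404522226 178
pad h 0.21435511526236295
```

View pics/s5.png

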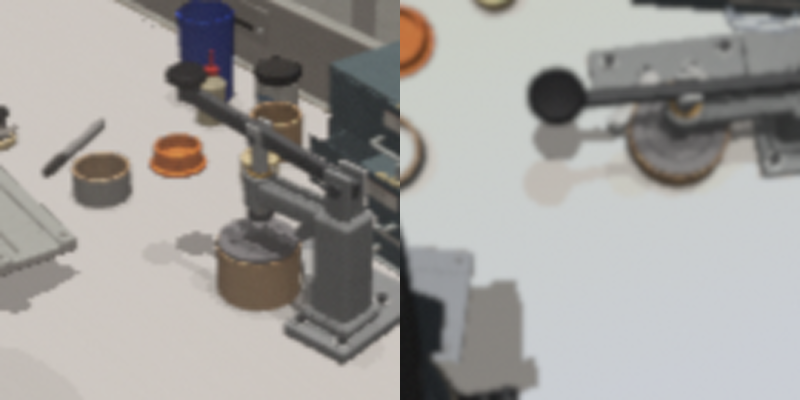

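The plug top reads 59.4 mm against 60 mm for fully home. The pad is back at 214 mm, the core stands in the V, and the arm is clear.

```bash
python3 -c "
from station import env
print(env.hand_in())"
```

```text
the job is handed in; nothing more can be done
None
```

I handed in the job at about 23 s: the core is seated in the V, the plug is home (top measured at 59 mm, 60 mm nominal), the lever is back up, and I saw no bystander moved.

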